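Load the filling stand and index its arm under the funnel

ROBOT

A 7-joint arm with a two-finger parallel gripper is mounted at the origin on a cart in front of the work surface, level with it; the furniture and walls round the work are solid. World frame = base frame: x ahead of the robot, y to its left, z up, the work surface at z = 0. Lengths are in mm, angles in rad, forces in N, time in s.
With the tool pointing down it reaches from about 350 to 775 mm from the base axis. Payload 3.1 kg.
Tool frame: the origin (TCP) lies on the centre line of the jaws, within the pads' length; the fingertips stand 11 mm ahead of it and the grasp point (between the pads) lies 8 mm behind it; z points along the fingers, y is the line along which they close (so a half turn about z gives the same grasp; the last joint's range is limited). The gripper opens to 85 mm and grips with 20 to 120 N. Pads are 22 mm wide; open, the fingers measure 114 mm over their backs; the gripper's body (76 mm by 85 mm) begins 54 mm behind the grasp point. The pads swing forward as they close: fully open they stand 13 mm farther back than shut.
Start: joints at [1.113, 0.311, 0.014, 1.512, -0.004, 1.319, -0.027], TCP at [222.191, -503.139, 242.304] pointing down, gripper open.
Joint ranges: [-2.7, 2.7], [-0.3, 1.91], [-1.27, 1.3], [0.12, 2.57], [-1.44, 4.58], [0.2, 2.03], [-3.05, 3.05]. Speed limits (rad/s): [2.79, 2.79, 3.14, 3.14, 3.14, 3.14, 3.14].

INTERFACE

Orientations are given as a unit quaternion [w, x, y, z].
In Python, from rig import robot gives the robot as it stands.
- The arm moves only by the shell command python3 -m pendant 'ROWS' [FORCE]. ROWS is a JSON object of lists of equal length, an entry for each row: "translation": the shift along the tool's x, y, z in m, a list of three; "spin": the turn about the tool's z in rad; "jaw": the gripper's target within -1 to 1 (shut at 1, half-way at 0, fully open at -1). A call has 1 to 20 rows; each row shifts and turns the commanded pose from where the row before left it, along the tool's axes as they then stand; what a row does not reach is not made up. A row lasts 1/8 s, in which the tool goes at most 62.5 mm and 10.7 degrees, less where a joint would pass 70% of its speed; a pose out of reach is approached as far as the arm can. A call with a gripper value outside its range is refused whole. The fingers move at their own pace and stop on an object; FORCE is the grip in N (left out, the last holds). Time passes only in rows, so rows that do not move let the fingers close. It gives the time, the measured TCP pose, the force, the opening and the grip force at its end, in the units of the state.
- robot.state(): the state, without advancing time (a new reading comes with each control period).
- robot.snapshot(name): name is "scene" or "top"; returns (picture, depth): 480x640x3 uint8, blue, green, red; 480x640 float32, mm along the optical axis (not along the pixel's ray), 0 where there is no reading.
- robot.camera_params(name): a dict with "K" (3x3 intrinsics, pixels), "extrinsics" (4x4, takes a point from camera to world coordinates). Camera axes: x right, y down, z forward; pixel columns grow to the right and rows downward; lengths in mm; the calibration is good to about 2 mm. A picture is of the moment at which its call begins. camera_params takes no time and is no camera call.
- robot.sign_off(): hands the job in; it is judged then, once.
The state is a dict: "time_s": time; "joint_pos": joint angles; "qd": joint speeds; "effort": joint torques, N m; "ee_pos": TCP position; "tcp_rot": TCP orientation; "wrist_force": force on the tool from outside, world axes, zero at the start; "wrist_torque": the same for the moment, N m; "gripper_width": finger opening in mm; "grip_force": force on a finger pad.
Only numpy, scipy, OpenCV 4.12 (cv2) and the standard library are available. Lean on these libraries where they do the work, as an engineer would, in place of code of your own. Each camera call takes 0.05 s, during which the arm holds its last target. There are 200 camera calls.

TASK

Stand the open steel cup upright on the round seat of the filling stand's swing arm while the arm is still locked in its loading hole, and let go. Then pull the sprung index pin up by its black knob, swing the arm a quarter turn clockwise (seen from above) and release the pin fully home in the next hole so that the cup stands upright under the funnel, leaving the closed jars around it where they are.

Things in the scene. Friction and masses are not known exactly. Their poses are not given: they have to be found in the camera images.
- cup: Open steel cup, no handle, 56 mm across at the rim, somewhat narrower at the foot, 70 mm tall, wall 3 mm, about 0.12 kg. Loose, standing on the table among two closed jars of like size. Origin: centre of its underside, z up its axis.
- jar_a: White powder jar with closed screw lid, 57 mm across, 66 mm tall, loose; not to be disturbed. Origin: centre of its underside.
- jar_b: Second white powder jar with closed screw lid, same size, loose; not to be disturbed. Origin: centre of its underside.
- stand: The filling stand, fixed to the table: a square grey plate 230 x 230 mm, its top 22 mm above the table, with four index holes of 11 mm diameter on a circle of 100 mm radius (one per corner), a central pivot for the swing arm, and beyond the plate's far right corner a post (182 mm from the pivot) that carries a blue funnel. Origin: under the pivot, at table height; x points away from the robot at yaw 0, y left; its yaw varies.
- pivot (a point): Point on the vertical axis of the swing arm, 30 mm above the table.
- hole_load (a point): Centre of the mouth of the loading hole, on the plate's top (near right corner, seen from the robot): the pin sits in it at the start.
- hole_fill (a point): Centre of the mouth of the filling hole, on the plate's top (near left corner): the next hole clockwise seen from above, where the pin must end.
- spout (a point): Lower end of the funnel's spout, 130 mm above the table and 110 mm from the pivot; funnel 72 mm wide at its mouth, which is 215 mm above the table. Nothing on the stand is taller; carry the cup over or round it.
- seat (a point): Centre of the floor of the round cup seat at the far end of the swing arm, 44 mm above the table and 110 mm from the pivot. A lip 6 mm high and 68 mm in inner diameter surrounds it. Moves with the arm.
- knob (a point): Centre of the index pin's black knob, at the near end of the swing arm 100 mm from the pivot, on the opposite side of the pivot from the seat. The knob is an upright cylinder 25 mm across and 30 mm tall; this point lies at half height +2 mm, 73 mm above the table when the pin is home, and rises and swings with the pin. The knob spins freely about its own axis, so a grip need not turn with the arm. Below it are a 22 mm barrel (top at 54 mm) and the arm (top at 40 mm).
- swing_arm (a joint): Turn of the swing arm about the vertical pivot axis, rad: 0 with the pin over the loading hole, growing clockwise seen from above, 1.571 (a quarter turn) with the pin over the filling hole; range -0.30 to 1.90, light friction (0.05 N m), it stays where left. A seated pin allows about 0.02 of play.
- index_pin (a joint): Lift of the sprung pin, m: 0 fully home, tip 12 mm deep in its hole; above 0.012 it is clear of the plate; stop at 0.018. A spring pushes it down with 3 N when home and 6.8 N at 15 mm. Pin 8 mm across with a round tip, it drops in by itself when let go over a hole, within about 2 mm; elsewhere it rides on the plate's top at about 0.0115.
There are look-alikes about, which are no part of the job. Leave any yellow look-alike of the cup alone.

How it is judged (in metres and radians):
On the way, in this order (a step that is already met when the one before it is completed fails the run):
1. the cup stands on the seat, let go, while the arm is locked with its pin home in the loading hole (horizontal distance between cup and seat below 0.014 m and z of cup in the frame of seat between -0.004 and 0.004 m and angle between cup's own z axis and vertical below 0.08 rad and linear speed of cup below 0.02 m/s and value of joint swing_arm between -0.06 and 0.06 rad and value of joint index_pin below 0.003 m and contact force between the fingers and cup below 0.05 N), for 0.2 s.
2. the pin is out of its hole and the arm is swinging clockwise towards the filling hole (value of joint index_pin above 0.009 m and value of joint swing_arm between 0.3 and 1.4 rad), for 0.1 s.
At the end, for the whole second after the job is handed in: The pin is home in the filling hole (lift under 3 mm, arm at rest at 1.53 to 1.61 rad) and the cup stands at rest, upright within 0.08 rad, on the floor of the seat (within 14 mm of its centre, 4 mm in height), its axis within 20 mm of the funnel spout's (horizontal distance between cup and seat below 0.014 m and z of cup in the frame of seat between -0.004 and 0.004 m and angle between cup's own z axis and vertical below 0.08 rad and linear speed of cup below 0.02 m/s and value of joint swing_arm between 1.53 and 1.61 rad and value of joint index_pin below 0.003 m and velocity of joint swing_arm between -0.05 and 0.05 rad/s and horizontal distance between cup and spout below 0.02 m); the robot touches nothing.
It fails at once if a lidded jar is moved more than 3 cm or tipped (distance of any of jar_a, jar_b from where it was at the start of the episode above 0.03 m or angle between any of jar_a, jar_b's own z axis and vertical above 0.4 rad).
It fails at once if the cup is tipped more than 0.6 rad (angle between cup's own z axis and vertical above 0.6 rad).
It also fails if it takes over 62 s, if anything falls off the work surface, if the arm or the gripper's body presses on something with over 40 N, if the wrist force passes 120 N, or if a joint passes its speed limit or range.

## Working session

There is one attempt and no reset: what is moved stays moved. The work goes in short steps, Python scripts to look and compute and a shell command to move; the robot and the scene stay as the last step left them, time stands still between calls to the robot, and variables do not carry over. Pictures are saved under pics/ and viewed, at most 13 in all, crops included, and the job is handed in when it is done.

```bash
mkdir -p pics; ls; python3 - <<'E'
from rig import robot
import cv2,numpy as np
for n in("scene","top"):
    p,d=robot.snapshot(n);cv2.imwrite(f"pics/{n}0.png",p);np.savez(f"{n}0.npz",p=p,d=d)
    c=robot.camera_params(n);print(n,np.round(c["K"],1).tolist(),np.round(c["extrinsics"],3).tolist())
s=robot.state();print(s["time_s"],s["ee_pos"],s["tcp_rot"],s["gripper_width"])
E
```

```text
pics
scene [[505.8, 0.0, 318.7], [0.0, 505.8, 239.6], [0.0, 0.0, 1.0]] [[-0.481, -0.417, 0.771, -199.17], [-0.877, 0.213, -0.431, 434.57], [0.015, -0.883, -0.468, 574.338], [0.0, 0.0, 0.0, 1.0]]
top [[484.7, 0.0, 314.1], [0.0, 484.7, 243.5], [0.0, 0.0, 1.0]] [[-0.003, -0.993, 0.115, 440.561], [-1.0, 0.002, -0.009, 12.757], [0.009, -0.115, -0.993, 1219.436], [0.0, 0.0, 0.0, 1.0]]
0.1 [ 221.92081783 -502.5507894   241.33472765] [-1.02947792e-03  9.78458689e-01  2.06439978e-01 -2.63920625e-04] 85.37291397049188
```

View pics/scene0.png

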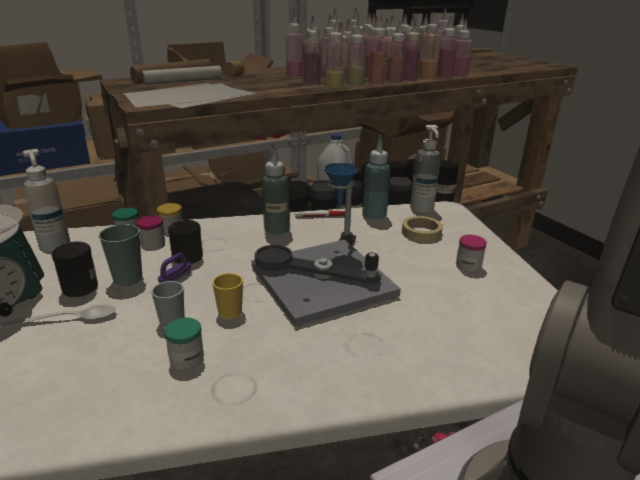

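View pics/top0.png

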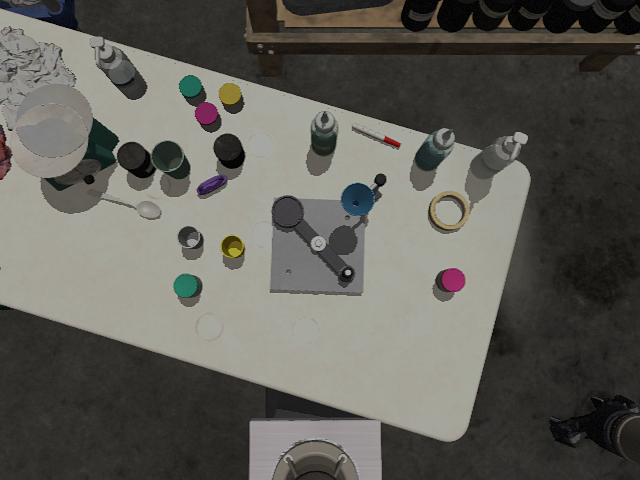

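Candidates for the cup (scene / top pixel):
- Grey steel tumbler at (170,305) / (190,238).
- Yellow cup at (229,297) / (232,247), the look-alike to leave alone.
- Large green-grey beaker at (122,255) / (170,160).
- Black pots at (75,270) and (185,243).

I choose the grey steel tumbler. The arm runs from the seat at top (288,211) through the pivot (318,243) to the knob (347,273). The funnel is at (357,200).

```bash
cat > h.py <<'E'
import numpy as np,cv2
from rig import robot
def ray(n,u,v,z):
    c=robot.camera_params(n);K=np.array(c["K"]);E=np.array(c["extrinsics"])
    d=E[:3,:3]@np.linalg.inv(K)@[u,v,1];o=E[:3,3]
    return (o+d*(z-o[2])/d[2])
def cloud(n,d):
    c=robot.camera_params(n);K=np.array(c["K"]);E=np.array(c["extrinsics"])
    v,u=np.mgrid[:480,:640];P=np.stack([(u-K[0,2])/K[0,0]*d,(v-K[1,2])/K[1,1]*d,d],-1)
    W=P@E[:3,:3].T+E[:3,3];W[d==0]=np.nan;return W
E
python3 - <<'E'
from h import *
T=np.load("top0.npz");S=np.load("scene0.npz")
a=cv2.resize(T["p"][170:310,160:380],None,fx=3.5,fy=3.5,interpolation=cv2.INTER_CUBIC);cv2.imwrite("pics/topcrop.png",cv2.convertScaleAbs(a[:,:800],alpha=1.5))
b=cv2.resize(S["p"][270:380,140:260],None,fx=5,fy=5,interpolation=cv2.INTER_CUBIC);cv2.imwrite("pics/scrop.png",cv2.convertScaleAbs(b,alpha=1.5))
for nm,u,v,z in [("cup",190,238,70),("yel",232,247,70),("jar",187,286,66),("seat",288,211,50),("pivot",318,243,50),("knob",347,273,88),("fun",357,200,215),("jar pink",452,280,66)]:
    print(nm,ray("top",u,v,z).round())
W=cloud("top",T["d"])
def circ(u,v,zlo,zhi,r=25):
    w=W[v-r:v+r,u-r:u+r].reshape(-1,3);w=w[(w[:,2]>zlo)&(w[:,2]<zhi)]
    (c,rad)=cv2.minEnclosingCircle(w[:,:2].astype(np.float32));print(len(w),np.round(c,1),round(rad,1),w[:,2].max().round(1))
circ(190,238,62,80);circ(187,286,58,80);circ(232,247,60,90);circ(288,211,46,60);circ(347,273,80,100,15);circ(357,200,205,230)
E
```

```text
cup [588. 298.  70.]
yel [566. 198.  70.]
jar [474. 303.  66.]
seat [657.  66.  50.]
pivot [578.  -7.  50.]
knob [502. -74.  88.]
fun [649. -87. 215.]
jar pink [ 486. -326.   66.]
125 [591.9 302.4] 28.0 76.8
468 [475.7 307.6] 29.0 73.2
120 [569.3 198.3] 27.9 75.3
367 [643.4  52.4] 59.6 54.8
93 [504.7 -76.4] 13.1 92.5
331 [651.7 -88.9] 35.9 221.9
```

View pics/topcrop.png

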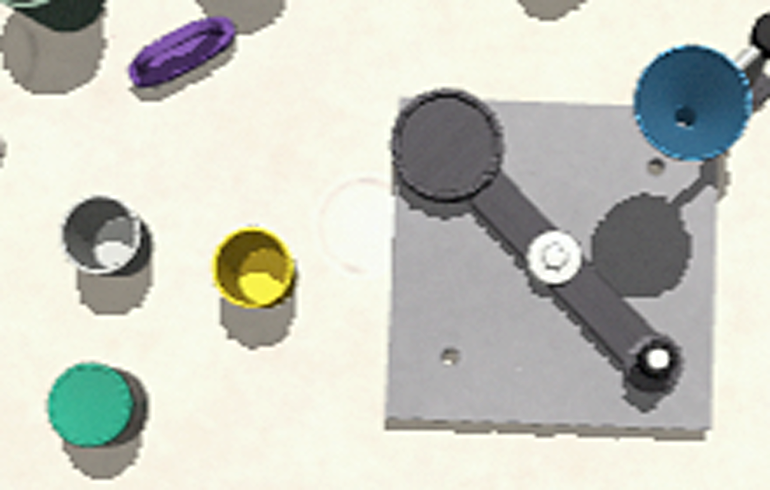

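View pics/scrop.png

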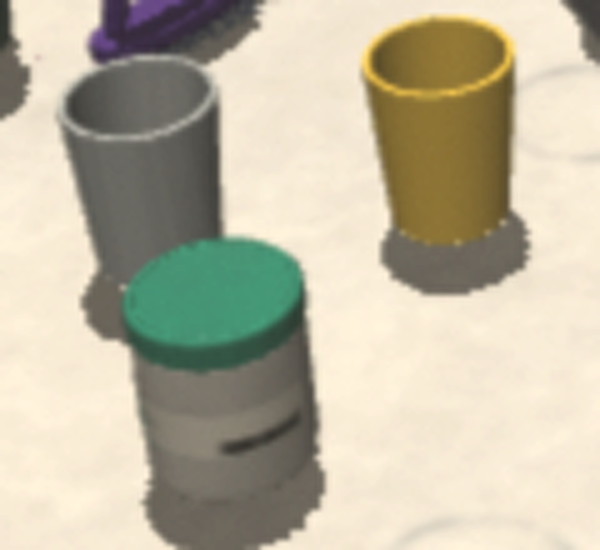

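The crops confirm the choice. The grey tumbler is open, with its rim centre at top (189,237). The closed jar with the green lid is in front of it, and the yellow look-alike is to its right. I'll go above the cup.

```bash
cat >> h.py <<'E'
def go(x,y,z):
    from scipy.spatial.transform import Rotation as R
    s=robot.state();q=s["tcp_rot"];r=R.from_quat([q[1],q[2],q[3],q[0]]).as_matrix()
    print("t",round(s["time_s"],2),"pos",np.round(s["ee_pos"],1),"tool shift mm",np.round(r.T@(np.array([x,y,z])-s["ee_pos"]),1),"w",round(s["gripper_width"],1),"F",np.round(s["wrist_force"],1),"grip",round(s["grip_force"],1),"yaw",np.round(r[:2,0],3))
E
python3 -m pendant '{"translation":[[0.0368,-0.0326,0],[0.0368,-0.0326,0],[0.0368,-0.0326,0],[0.0368,-0.0326,0],[0.0368,-0.0326,0],[0.0368,-0.0326,0],[0.0368,-0.0326,0],[0.0368,-0.0326,0],[0.0368,-0.0326,0],[0.0368,-0.0326,0],[0.0368,-0.0326,0],[0.0368,-0.0326,0],[0.0368,-0.0326,0],[0.0368,-0.0326,0],[0.0368,-0.0326,0],[0.0368,-0.0326,0],[0.0368,-0.0326,0],[0.0368,-0.0326,0],[0,0,0],[0,0,0]],"spin":[0,0,0,0,0,0,0,0,0,0,0,0,0,0,0,0,0,0,0,0],"jaw":[-1,-1,-1,-1,-1,-1,-1,-1,-1,-1,-1,-1,-1,-1,-1,-1,-1,-1,-1,-1]}' 40
python3 - <<'E'
from h import *
go(591,301,38)
p,d=robot.snapshot("scene");cv2.imwrite("pics/s1.png",p)
E
```

```text
time_s: 2.6
ee_pos: [590.9, 300.4, 241.4]
tcp_rot: [0.001, 0.978, 0.206, -0.001]
wrist_force: [0.2, -0.5, 0.6]
gripper_width: 85.5
grip_force: 0.0
t 2.6 pos [590.9 300.4 241.4] tool shift mm [  0.7  -0.7 203.4] w 85.5 F [ 0.2 -0.5  0.6] grip 0.0 yaw [0.915 0.404]
```

View pics/s1.png

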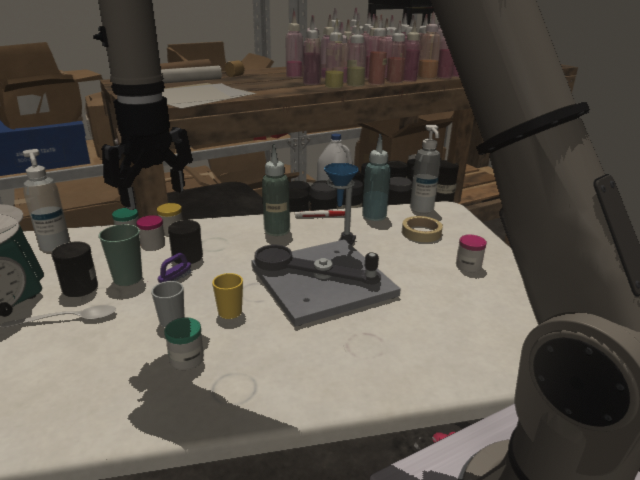

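```bash
python3 - <<'E'
from h import *
print(ray("scene",167.6,289.4,70),ray("top",189.1,236.9,70),"seat",ray("scene",272.5,258,50),ray("top",287.7,211.4,50),"knobtop",ray("scene",371.5,258,88),"piv",ray("scene",323,264,48),ray("top",318.3,243.4,48))
E
python3 -m pendant '{"translation":[[0,0,0.04],[0,0,0.04],[0,0,0.04],[0,0,0.03],[0,0,0.02],[0,0,0.02],[0,0,0.013],[0,0,0],[0,0,0]],"spin":[0,0,0,0,0,0,0,0,0],"jaw":[-1,-1,-1,-1,-1,-1,-1,-1,-1]}' 25
```

```text
[587.86094728 300.85303087  70.        ] [590.54906874 300.44652351  70.        ] seat [636.48453654  75.71828462  50.        ] [655.53012316  66.40303345  50.        ] knobtop [488.80047275 -67.51533473  88.        ] piv [570.39529408  -6.89785952  48.        ] [576.76250546  -8.16483511  48.        ]
time_s: 3.78
ee_pos: [591.7, 301.9, 40.3]
tcp_rot: [-0.0, 0.978, 0.207, 0.001]
wrist_force: [-0.3, 0.2, -0.9]
gripper_width: 85.4
grip_force: 0.0
```

```bash
python3 -m pendant '{"translation":[[0,0,0],[0,0,0],[0,0,0],[0,0,0],[0,0,0],[0,0,0],[0,0,0],[0,0,0]],"spin":[0,0,0,0,0,0,0,0],"jaw":[0.1,0.3,0.6,1,1,1,1,1]}' 25
python3 - <<'E'
from h import *
go(656,66,240)
S=np.load("scene0.npz")["p"]
cv2.imwrite("pics/sc2.png",cv2.convertScaleAbs(cv2.resize(S[150:325,235:410],None,fx=3.4,fy=3.4,interpolation=cv2.INTER_CUBIC),alpha=1.6))
E
```

```text
time_s: 4.78
ee_pos: [591.6, 301.8, 40.4]
tcp_rot: [-0.0, 0.978, 0.206, 0.001]
wrist_force: [-0.1, 0.6, 5.6]
gripper_width: 54.7
grip_force: 26.2
t 4.78 pos [591.6 301.8  40.4] tool shift mm [ -36.   241.6 -199.8] w 54.7 F [-0.1  0.6  5.6] grip 26.2 yaw [0.915 0.404]
```

View pics/sc2.png

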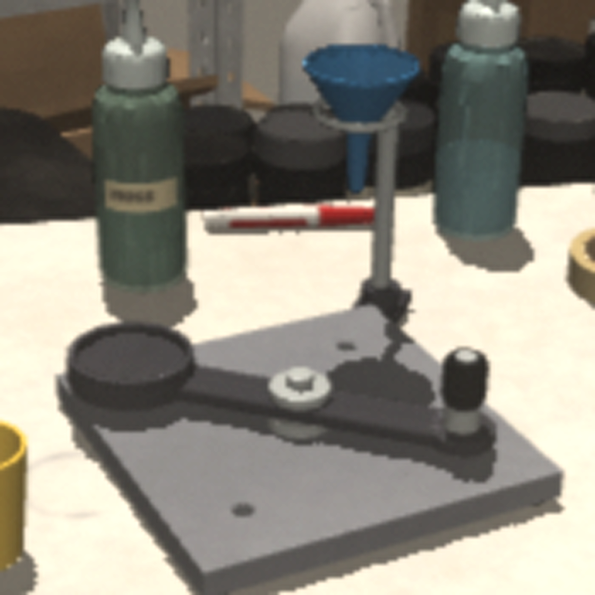

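```bash
python3 - <<'E'
from h import *
def tri(a,b):
    L=[]
    for n,p in(("top",a),("scene",b)):
        c=robot.camera_params(n);L.append(np.array(c["K"])@np.linalg.inv(c["extrinsics"])[:3])
    X=cv2.triangulatePoints(L[0],L[1],np.array(a,float).reshape(2,1),np.array(b,float).reshape(2,1));return (X[:3]/X[3]).ravel().round(1)
f=lambda u,v:(235+u/3.4,150+v/3.4)
g=lambda u,v:(160+u/3.5,170+v/3.5)
for nm,a,b,z in [("seat",g(447,145),f(131,358),50),("piv",g(554,257),f(300,382),50),("knob",g(657,356),f(465,358),88),("hfill",g(450,356),f(243,510),22),("hfar",g(656,167),f(347,346),22),("fun",g(692,102),f(361,65),215)]:
    print(nm,tri(a,b),ray("top",*a,z).round(1),ray("scene",*b,z).round(1))
E
```

```text
seat [656.1  65.7  44. ] [655.5  66.4  50. ] [645.8  69.2  50. ]
piv [576.   -9.2  48.4] [576.5  -8.1  50. ] [573.   -8.9  50. ]
knob [504.7 -77.5  83.4] [505.4 -75.9  88. ] [497.3 -73.9  88. ]
hfill [509.1  64.1  20. ] [509.6  65.1  22. ] [505.8  64.6  22. ]
hfar [643.9 -83.2  20.4] [644.4 -81.9  22. ] [640.7 -82.7  22. ]
fun [651.1 -90.2 212. ] [651.2 -88.8 215. ] [643.3 -86.9 215. ]
```

```bash
python3 -m pendant '{"translation":[[0,0,-0.01],[0,0,-0.03],[0,0,-0.04],[0,0,-0.03],[0,0,-0.01],[-0.0018,0.0121,0],[-0.0044,0.0302,0],[-0.0044,0.0302,0],[-0.0044,0.0302,0],[-0.0044,0.0302,0],[-0.0044,0.0302,0],[-0.0044,0.0302,0],[-0.0044,0.0302,0],[-0.0027,0.0182,0],[0,0,0],[0,0,0]],"spin":[0,0,0,0,0,0,0,0,0,0,0,0,0,0,0,0],"jaw":[1,1,1,1,1,1,1,1,1,1,1,1,1,1,1,1]}' 25
python3 - <<'E'
from h import *
go(656.5,66,84)
p,d=robot.snapshot("scene");cv2.imwrite("pics/s3.png",cv2.convertScaleAbs(cv2.resize(p[100:330,170:430],None,fx=2.5,fy=2.5),alpha=1.6))
E
```

```text
time_s: 6.78
ee_pos: [655.6, 68.0, 158.8]
tcp_rot: [-0.001, 0.978, 0.207, -0.0]
wrist_force: [-0.5, 0.0, -1.8]
gripper_width: 54.8
grip_force: 26.9
t 6.78 pos [655.6  68.  158.8] tool shift mm [ 0.   2.3 74.8] w 54.8 F [-0.5  0.  -1.8] grip 26.9 yaw [0.914 0.406]
```

View pics/s3.png

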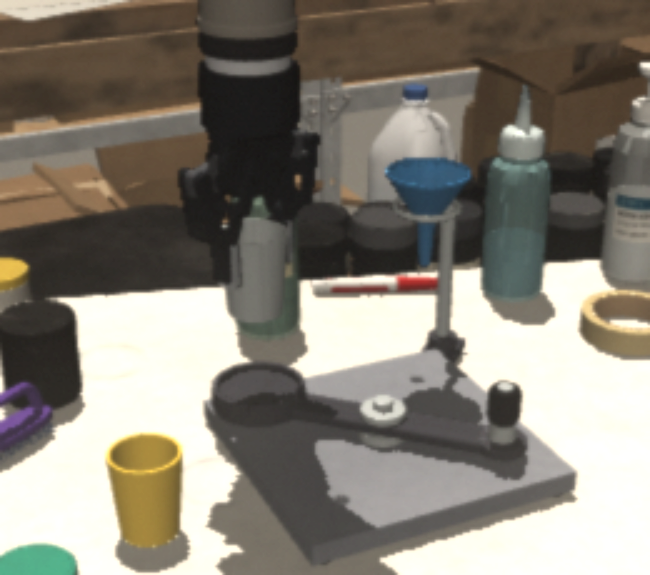

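```bash
python3 - <<'E'
from h import *
print(ray("scene",170+252/2.5,100+325/2.5,118.5))
E
python3 -m pendant '{"translation":[[0,0.002,0.01],[0,0,0.02],[0,0,0.02],[0,0,0.01],[0,0,0.006],[0,0,0.003],[0,0,0.002],[0,0,0],[0,0,0]],"spin":[0,0,0,0,0,0,0,0,0],"jaw":[1,1,1,1,1,1,1,1,1]}'
```

```text
[630.50759722  80.03426658 118.5       ]
time_s: 7.95
ee_pos: [657.5, 64.1, 88.7]
tcp_rot: [0.0, 0.978, 0.206, 0.0]
wrist_force: [-0.3, -0.2, -1.3]
gripper_width: 54.8
grip_force: 26.9
```

```bash
python3 -m pendant '{"translation":[[0,-0.001,0.002],[0,0,0.001],[0,0,0.001],[0,0,0],[0,0,0]],"spin":[0,0,0,0,0],"jaw":[1,1,1,1,1]}'
```

```text
time_s: 8.57
ee_pos: [656.9, 65.1, 84.5]
tcp_rot: [-0.0, 0.978, 0.206, 0.0]
wrist_force: [-0.7, 1.1, -0.5]
gripper_width: 54.3
grip_force: 26.9
```

```bash
python3 -m pendant '{"translation":[[0,0,0.0005],[0,0,0],[0,0,0],[0,0,0],[0,0,0],[0,0,0],[0,0,0],[0,0,0]],"spin":[0,0,0,0,0,0,0,0],"jaw":[1,0,-0.2,-0.4,-0.6,-0.8,-1,-1]}'
python3 -m pendant '{"translation":[[0,0,-0.005],[0,0,-0.015],[0,0,-0.03],[0,0,-0.04],[0,0,-0.04],[0,0,-0.02],[0,0,0],[0,0,0]],"spin":[0,0,0,0,0,0,0,0],"jaw":[-1,-1,-1,-1,-1,-1,-1,-1]}'
python3 - <<'E'
from h import *
go(502.8,-76.1,140)
p,d=robot.snapshot("scene");cv2.imwrite("pics/s4.png",cv2.convertScaleAbs(cv2.resize(p[150:325,235:410],None,fx=3.4,fy=3.4),alpha=1.6))
E
```

```text
time_s: 9.57
ee_pos: [656.8, 65.0, 83.7]
tcp_rot: [0.0, 0.978, 0.206, -0.0]
wrist_force: [-0.6, 0.1, -0.1]
gripper_width: 84.9
grip_force: 0.0
time_s: 10.58
ee_pos: [656.3, 64.8, 233.1]
tcp_rot: [0.0, 0.978, 0.206, -0.001]
wrist_force: [0.3, 0.1, 0.3]
gripper_width: 85.5
grip_force: 0.0
t 10.57 pos [656.3  64.8 233.1] tool shift mm [-197.2   66.9   93.3] w 85.5 F [0.3 0.1 0.3] grip 0.0 yaw [0.915 0.404]
```

View pics/s4.png

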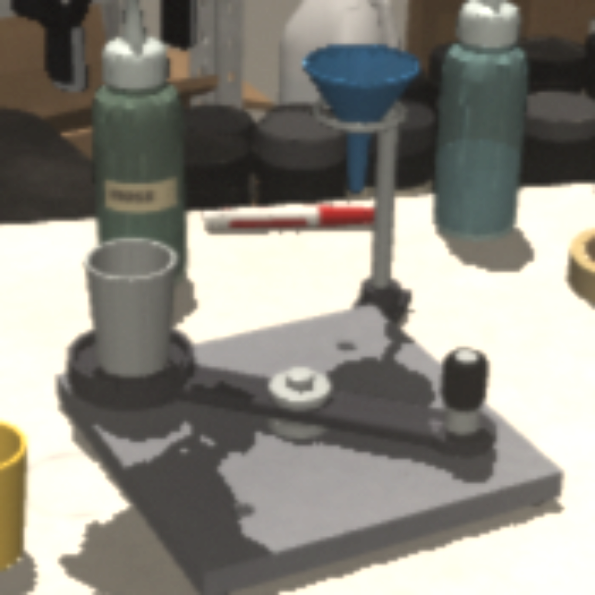

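The cup stands upright and centred in the seat: rim at crop (132,262), above the seat centre at (131,358). Next I go to the knob.

```bash
python3 -m pendant '{"translation":[[-0.012,0.004,0],[-0.03,0.0102,0],[-0.035,0.0119,0],[-0.035,0.0119,0],[-0.035,0.0119,0],[-0.03,0.0102,0],[-0.02,0.0068,0],[0,0,0.02],[0,0,0.04],[0,0,0.04],[0,0,0],[0,0,0]],"spin":[0,0,0,0,0,0,0,0,0,0,0,0],"jaw":[-1,-1,-1,-1,-1,-1,-1,-1,-1,-1,-1,-1]}' 40
python3 - <<'E'
from h import *
go(502.8,-76.1,67)
p,d=robot.snapshot("scene");cv2.imwrite("pics/s5.png",cv2.convertScaleAbs(cv2.resize(p[120:320,235:435],None,fx=3,fy=3),alpha=1.6))
E
```

```text
time_s: 12.12
ee_pos: [504.1, -76.0, 134.9]
tcp_rot: [0.0, 0.978, 0.206, 0.001]
wrist_force: [-0.2, 0.5, 1.0]
gripper_width: 85.6
grip_force: 0.0
t 12.12 pos [504.1 -76.  134.9] tool shift mm [-1.3 -0.5 67.9] w 85.6 F [-0.2  0.5  1. ] grip 0.0 yaw [0.915 0.404]
```

View pics/s5.png

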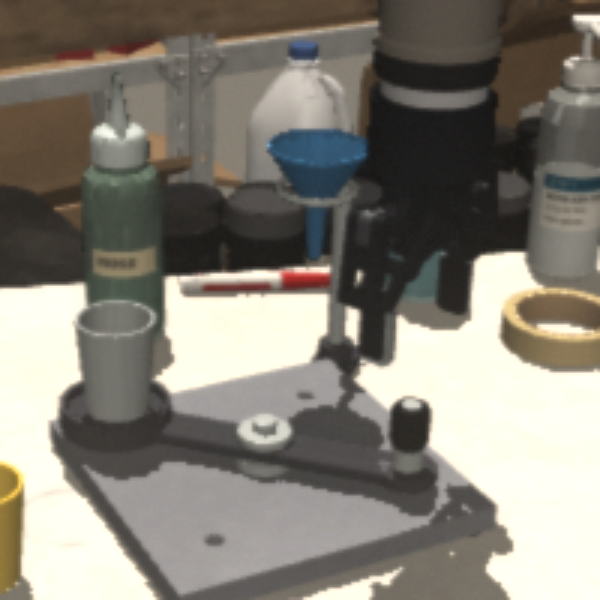

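The jaws are lined up over the knob at crop (410,430). I descend and grip.

```bash
python3 -m pendant '{"translation":[[-0.001,0,0.015],[0,0,0.02],[0,0,0.015],[0,0,0.01],[0,0,0.007],[0,0,0],[0,0,0]],"spin":[0,0,0,0,0,0,0],"jaw":[-1,-1,-1,-1,-1,-1,-1]}' 40
python3 -m pendant '{"translation":[[0,0,0],[0,0,0],[0,0,0],[0,0,0],[0,0,0],[0,0,0],[0,0,0],[0,0,0],[0,0,0]],"spin":[0,0,0,0,0,0,0,0,0],"jaw":[-0.3,0,0.3,0.6,1,1,1,1,1]}' 40
```

```text
time_s: 13.05
ee_pos: [503.2, -76.2, 67.2]
tcp_rot: [0.0, 0.978, 0.206, 0.0]
wrist_force: [-0.2, -0.1, -0.0]
gripper_width: 85.5
grip_force: 0.0
time_s: 14.18
ee_pos: [502.9, -76.5, 67.1]
tcp_rot: [0.0, 0.978, 0.206, 0.0]
wrist_force: [-1.6, -1.3, 5.4]
gripper_width: 23.8
grip_force: 39.3
```

```bash
python3 -m pendant '{"translation":[[0,0,-0.004],[0,0,-0.004],[0,0,-0.004],[0,0,-0.003],[0,0,0],[0,0,0]],"spin":[0,0,0,0,0,0],"jaw":[1,1,1,1,1,1]}' 50
python3 - <<'E'
from h import *
go(502.9,-76.5,82)
# arc waypoints about pivot: start angle, clockwise seen from above => world angle decreases
c=np.array([576.5,-8.5]);a0=np.deg2rad(42.5+180)
for r in range(0,19):
    a=a0-np.deg2rad(5*r);print(r*5,(c+100*np.array([np.cos(a),np.sin(a)])).round(1),end=" ")
R=np.array([[0.915,0.404],[0.404,-0.915]])
P=[c+100*np.array([np.cos(a0-t),np.sin(a0-t)]) for t in np.linspace(0,np.pi/2,19)]
print("\n",(np.diff(P,axis=0)@R.T).round(2).tolist())
E
```

```text
time_s: 14.92
ee_pos: [502.2, -76.0, 81.4]
tcp_rot: [-0.0, 0.978, 0.207, -0.001]
wrist_force: [-0.6, 1.1, -7.3]
gripper_width: 23.7
grip_force: 49.4
t 14.93 pos [502.2 -76.   81.4] tool shift mm [ 0.4  0.8 -0.6] w 23.7 F [-0.6  1.1 -7.3] grip 49.4 yaw [0.915 0.404]
0 [502.8 -76.1] 5 [497.2 -69.4] 10 [492.2 -62.2] 15 [487.8 -54.7] 20 [484.1 -46.8] 25 [481.1 -38.6] 30 [478.9 -30.1] 35 [477.4 -21.6] 40 [476.6 -12.9] 45 [476.6  -4.1] 50 [477.4   4.6] 55 [478.9  13.1] 60 [481.1  21.6] 65 [484.1  29.8] 70 [487.8  37.7] 75 [492.2  45.2] 80 [497.2  52.4] 85 [502.8  59.1] 90 [508.9  65.2] 
 [[-2.43, -8.38], [-1.69, -8.56], [-0.94, -8.68], [-0.18, -8.72], [0.58, -8.71], [1.34, -8.62], [2.08, -8.47], [2.82, -8.26], [3.52, -7.98], [4.21, -7.64], [4.86, -7.25], [5.47, -6.8], [6.04, -6.3], [6.57, -5.74], [7.04, -5.15], [7.47, -4.52], [7.83, -3.85], [8.14, -3.15]]
```

```bash
python3 -m pendant '{"translation":[[-0.0008,-0.0028,0],[-0.0016,-0.0056,0],[-0.0017,-0.0086,0],[-0.0009,-0.0087,0],[-0.0002,-0.0087,0],[0.0006,-0.0087,0],[0.0013,-0.0086,0],[0.0021,-0.0085,0],[0.0018,-0.0055,0],[0.001,-0.0028,0],[0,0,0],[0,0,0]],"spin":[0,0,0,0,0,0,0,0,0,0,0,0],"jaw":[1,1,1,1,1,1,1,1,1,1,1,1]}' 50
python3 - <<'E'
from h import *
go(476.6,-12.9,82)
p,d=robot.snapshot("scene");cv2.imwrite("pics/s6.png",cv2.convertScaleAbs(cv2.resize(p[130:330,235:435],None,fx=3,fy=3),alpha=1.6))
E
```

```text
time_s: 16.42
ee_pos: [476.4, -12.8, 81.7]
tcp_rot: [-0.0, 0.978, 0.206, -0.0]
wrist_force: [-0.2, 0.2, -7.7]
gripper_width: 23.7
grip_force: 49.4
t 16.43 pos [476.4 -12.8  81.7] tool shift mm [ 0.2  0.2 -0.3] w 23.7 F [-0.2  0.2 -7.7] grip 49.4 yaw [0.915 0.404]
```

View pics/s6.png

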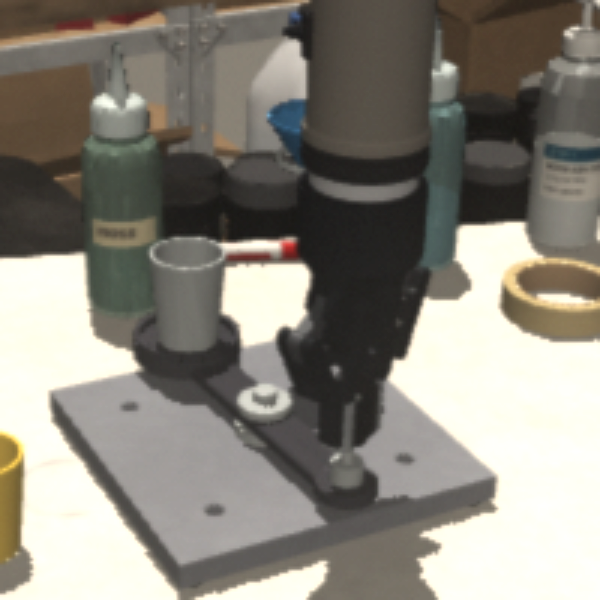

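The pin is out, the arm has swung about 40°, and the cup is upright at crop (188,295). The arm is following with almost no side force, so I finish the arc.

```bash
python3 -m pendant '{"translation":[[0.0009,-0.0028,0],[0.0019,-0.0055,0],[0.0035,-0.008,0],[0.0042,-0.0076,0],[0.0049,-0.0073,0],[0.0055,-0.0068,0],[0.006,-0.0063,0],[0.0066,-0.0057,0],[0.007,-0.0052,0],[0.0075,-0.0045,0],[0.0052,-0.0026,0],[0.0026,-0.0013,0],[0.0054,-0.0021,0],[0.0027,-0.001,0],[0,0,0],[0,0,0]],"spin":[0,0,0,0,0,0,0,0,0,0,0,0,0,0,0,0],"jaw":[1,1,1,1,1,1,1,1,1,1,1,1,1,1,1,1]}' 50
python3 - <<'E'
from h import *
go(508.9,65.2,67)
E
```

```text
time_s: 18.48
ee_pos: [512.1, 68.9, 82.6]
tcp_rot: [0.004, 0.979, 0.205, 0.003]
wrist_force: [7.7, -8.1, -7.0]
gripper_width: 23.8
grip_force: 49.4
t 18.48 pos [512.1  68.9  82.6] tool shift mm [-4.5  2.  15.6] w 23.8 F [ 7.7 -8.1 -7. ] grip 49.4 yaw [0.916 0.401]
```

I double-counted a step in those rows, so I correct it by the known excess of (+2.8, −8.3) mm.

```bash
python3 -m pendant '{"translation":[[-0.0008,0.0023,0],[-0.001,0.003,0],[-0.001,0.003,0],[0,0,0],[0,0,0],[0,0,0]],"spin":[0,0,0,0,0,0],"jaw":[1,1,1,1,1,1]}' 50
python3 - <<'E'
from h import *
go(508.9,65.2,67)
E
```

```text
time_s: 19.23
ee_pos: [508.5, 65.1, 81.7]
tcp_rot: [0.0, 0.978, 0.207, -0.0]
wrist_force: [2.1, -2.4, -6.9]
gripper_width: 23.6
grip_force: 49.5
t 19.23 pos [508.5  65.1  81.7] tool shift mm [ 0.4  0.  14.7] w 23.6 F [ 2.1 -2.4 -6.9] grip 49.5 yaw [0.915 0.404]
```

```bash
python3 -m pendant '{"translation":[[0,0,0.003],[0,0,0.003],[0,0,0.002],[0,0,0],[0,0,0]],"spin":[0,0,0,0,0],"jaw":[1,1,1,1,1]}' 50
```

```text
time_s: 19.85
ee_pos: [508.8, 65.3, 73.9]
tcp_rot: [-0.0, 0.978, 0.206, 0.0]
wrist_force: [1.7, -1.6, -4.2]
gripper_width: 23.8
grip_force: 49.6
```

The spring still pulls down at about 7 mm lift, so the pin is entering the hole.

```bash
python3 -m pendant '{"translation":[[0,0,0.002],[0,0,0.002],[0,0,0.002],[0,0,0],[0,0,0]],"spin":[0,0,0,0,0],"jaw":[1,1,1,1,1]}' 50
python3 -m pendant '{"translation":[[0,0,0],[0,0,0],[0,0,0],[0,0,0],[0,0,0],[0,0,0],[0,0,0],[0,0,0]],"spin":[0,0,0,0,0,0,0,0],"jaw":[0.6,0.3,0,-0.3,-0.6,-1,-1,-1]}'
python3 -m pendant '{"translation":[[0,0,-0.01],[0,0,-0.03],[0,0,-0.04],[0,0,-0.04],[0,0,-0.03],[0,0,-0.02],[-0.03,0.02,0],[-0.04,0.03,0],[-0.04,0.03,0],[0,0,0],[0,0,0]],"spin":[0,0,0,0,0,0,0,0,0,0,0],"jaw":[-1,-1,-1,-1,-1,-1,-1,-1,-1,-1,-1]}'
python3 - <<'E'
from h import *
go(509,65,67)
p,d=robot.snapshot("scene");cv2.imwrite("pics/s7.png",cv2.convertScaleAbs(cv2.resize(p[130:330,235:435],None,fx=3,fy=3),alpha=1.6))
p,d=robot.snapshot("top");cv2.imwrite("pics/t7.png",cv2.convertScaleAbs(cv2.resize(p[170:310,160:380],None,fx=3.5,fy=3.5,interpolation=cv2.INTER_CUBIC),alpha=1.5))
E
```

```text
time_s: 20.48
ee_pos: [508.9, 65.4, 67.9]
tcp_rot: [-0.0, 0.978, 0.206, 0.0]
wrist_force: [1.0, -1.3, -2.9]
gripper_width: 23.3
grip_force: 49.7
time_s: 21.48
ee_pos: [508.8, 65.2, 67.8]
tcp_rot: [0.0, 0.978, 0.206, -0.0]
wrist_force: [-0.2, 0.6, -0.8]
gripper_width: 85.5
grip_force: 0.0
time_s: 22.85
ee_pos: [440.9, -51.7, 238.5]
tcp_rot: [-0.0, 0.978, 0.207, 0.001]
wrist_force: [-0.7, 0.6, -0.3]
gripper_width: 85.3
grip_force: 0.0
t 22.85 pos [440.9 -51.7 238.5] tool shift mm [109.2 -79.3 171.6] w 85.3 F [-0.7  0.6 -0.3] grip 0.0 yaw [0.915 0.404]
```

View pics/s7.png

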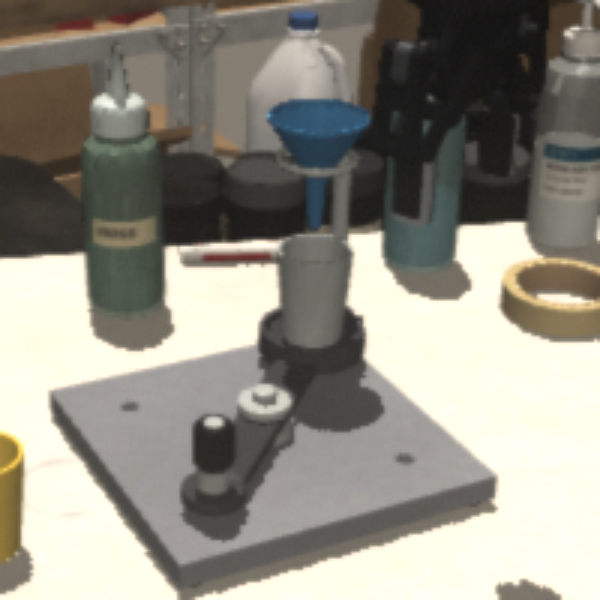

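The pin is home and the knob sits low at crop (213,445). The cup stands upright in the seat, under the spout at crop (315,290). The gripper is clear, so I hand in.

```bash
python3 -c "
from rig import robot
print(robot.sign_off())"
```

```text
the job is handed in; nothing more can be done
None
```

The job is handed in at about 23 s, but no verdict came back; in the last camera view the cup stands upright under the funnel, the pin looks home in the filling hole, and the gripper is clear. The arm kept well clear of the jars and the yellow cup.

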